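Swap three casting rings onto their matching sprue bases before investing

TASK

The three steel casting rings stand on the wrong sprue bases. Swap them round so that each wax pattern is covered by the ring cut for its height: the shortest ring on the base with the single crown, the middle ring on the two-tooth base, the tallest ring on the base with the three-tooth bridge, parking a ring on the steel tray's free spot or the bare bench on the way. Seat each ring upright and fully home on the base's rim with no more than a light push, do not knock the wax or drop a ring, and leave the dropper bottle, the tape roll and the wax knife where they are.

Things in the scene. Friction and masses are not known exactly. Their poses are not given: they have to be found in the camera images.
- ring_short: Plain stainless steel casting ring: an open tube, outside diameter 52 mm, bore 45 mm, 38 mm high (the shortest of the three). Loose, 0.08 to 0.25 kg, stands upright. Origin: centre of its lower edge; z up along the tube. At the start it stands seated on a wrong base; seated on any base its origin is 10 mm above that base's origin.
- ring_middle: Plain stainless steel casting ring: an open tube, outside diameter 52 mm, bore 45 mm, 52 mm high (the middle one of the three). Loose, 0.08 to 0.25 kg, stands upright. Origin: centre of its lower edge; z up along the tube. At the start it stands seated on a wrong base; seated on any base its origin is 10 mm above that base's origin.
- ring_tall: Plain stainless steel casting ring: an open tube, outside diameter 52 mm, bore 45 mm, 66 mm high (the tallest of the three). Loose, 0.08 to 0.25 kg, stands upright. Origin: centre of its lower edge; z up along the tube. At the start it stands seated on a wrong base; seated on any base its origin is 10 mm above that base's origin.
- base_single: Dark rubber sprue base, fixed on the bench, with a single wax crown (the lowest pattern). Foot 72 mm wide; a ring sits on its rim, 10 mm above the bench; inside, a tapered plug (43 mm across at the rim, 38 mm 8 mm higher) centres the ring; then a cone and the ivory wax, within 6 mm of the axis, its top 30 mm above the rim. Origin: centre of the underside, z up; teeth in a row along x.
- base_double: Dark rubber sprue base, fixed on the bench, with a two-tooth wax pattern (the middle pattern). Foot 72 mm wide; a ring sits on its rim, 10 mm above the bench; inside, a tapered plug (43 mm across at the rim, 38 mm 8 mm higher) centres the ring; then a cone and the ivory wax, within 11 mm of the axis, its top 44 mm above the rim. Origin: centre of the underside, z up; teeth in a row along x.
- base_bridge: Dark rubber sprue base, fixed on the bench, with a three-tooth wax bridge (the tallest pattern). Foot 72 mm wide; a ring sits on its rim, 10 mm above the bench; inside, a tapered plug (43 mm across at the rim, 38 mm 8 mm higher) centres the ring; then a cone and the ivory wax, within 16 mm of the axis, its top 58 mm above the rim. Origin: centre of the underside, z up; teeth in a row along x.
- tray_spot (a point): Free spot on the floor (2 mm above the bench) of a shallow loose steel tray, 130 x 210 x 14 mm, where a ring can be parked. x points across the tray, y along it; from here the rims are 46 mm away at -x, 82 mm at +x, 104 mm at either y end. The wax knife lies along y, 64 mm to +x.
- dropper: Bystander: small dark brown dropper bottle, 34 mm diameter, 79 mm high. Origin: centre of its underside.
- tape_roll: Bystander: cream roll of adhesive tape lying flat, 94 mm outside diameter, 25 mm high. Origin: centre of its underside.
- wax_knife: Bystander: thin steel wax knife 185 mm long (along its y), 7 mm thick, lying on the steel tray. Origin: middle of its underside.
Things that resemble listed ones, but are neither listed nor needed, are in the scene too. What is shaped like the ring_middle but pink or red is not meant. Leave any green look-alike of the ring_tall alone.

How it is judged:
By the outcome, as a careful person would: the job done as asked, in the order asked, and still so for the second after the job is handed in, with the robot touching nothing.
It also fails if it takes over 93 s, if anything falls off the work surface, if the arm or the gripper's body presses on something with over 40 N, if the wrist force passes 120 N, or if a joint passes its speed limit or range.

ROBOT

A 7-joint arm with a two-finger parallel gripper is mounted at the origin on a cart in front of the work surface, level with it; the furniture and walls round the work are solid. World frame = base frame: x ahead of the robot, y to its left, z up, the work surface at z = 0. Lengths are in m, angles in rad, forces in N, time in s.
With the tool pointing down it reaches from about 0.4 to 0.85 m from the base axis. Payload 10.4 kg.
Tool frame: the origin (TCP) lies between the finger pads; the fingertips stand ahead of it and the grasp point (between the pads) lies 5 mm behind it (manip.tip_extent is the z of the fingertips in the tool frame, in m); z points along the fingers, y is the line along which they close (so a half turn about z gives the same grasp; the last joint's range is limited). The gripper opens to 85 mm and grips with 20 to 120 N. Pads are 22 mm wide; open, the fingers measure 114 mm over their backs; the gripper's body (76 mm by 85 mm) begins 54 mm behind the grasp point. The pads swing forward as they close: fully open they stand 13 mm farther back than shut.
Start: joints at [1.155, 0.332, -0.065, 1.46, 0.022, 1.35, -0.088], TCP at [0.239, -0.577, 0.245] pointing down, gripper open.
Joint ranges: [-2.6, 2.6], [-0.5, 2.12], [-1.47, 1.34], [0.16, 2.42], [-1.27, 4.41], [0.06, 2.06], [-2.6, 2.6]. Speed limits (rad/s): [2.22, 2.22, 2.79, 2.79, 3.14, 3.14, 3.14].

INTERFACE

Orientations are given as a unit quaternion [x, y, z, w].
In Python, from workcell import status, viewer, manip gives the robot as it stands.
- The arm moves only by the tool play_rows, never from a script. Its argument "plan" is one flat list of numbers, 7 for each row, row after row: the turn, a rotation vector about the tool's x, y, z in degrees, then the shift along the tool's x, y, z in m, then the opening, from 0 (shut) to 1 (fully open). In form: [ax, ay, az, dx, dy, dz, grip, ax, ay, az, dx, dy, dz, grip, ...]. A call has 1 to 20 rows; each row is the pose to reach, as a shift and turn from the pose commanded when the call began, along the tool's axes at that moment; what a row does not reach only later rows make up. A row lasts 1/8 s, in which the tool goes at most 62.5 mm and 10.7 degrees, less where a joint would pass 70% of its speed; a pose out of reach is approached as far as the arm can. A call with a gripper value outside its range is refused whole. The fingers move at their own pace and stop on an object; "squeeze" is the grip in N (left out, the last holds). Time passes only in rows, so rows that repeat a pose let the fingers close. It gives the time, the measured TCP pose, the force, the opening and the grip force at its end, in the units of the state.
- status.get_obs(): the state, without advancing time (a new reading comes with each control period).
- viewer.camera(name): name is "side" or "top" or "wrist"; returns the picture (480x640x3 uint8, red, green, blue); there is no depth.
- viewer.camera_model(name): a dict with "fx", "fy", "cx", "cy" (pixels), "R" (3x3) and "t" (3): a world point X has camera coordinates R X + t. Camera axes: x right, y down, z forward; pixel columns grow to the right and rows downward; lengths in m; the calibration is good to about 2 mm. A picture is of the moment at which its call begins: read the wrist's pose just before it. camera_model takes no time and is no camera call; for the wrist camera it gives the pose at the moment of the call.
- manip.hand_in(): hands the job in; it is judged then, once.
The state is a dict: "clock": time; "joint_pos": joint angles; "joint_velocities": joint speeds; "tau": joint torques, N m; "position": TCP position; "ee_rot": TCP orientation; "ft_force": force on the tool from outside, world axes, zero at the start; "torque": the same for the moment, N m; "grip_width": opening from 0.0 (shut) to 1.0 (fully open); "grasp_force": force on a finger pad.
Only numpy, scipy, OpenCV 4.12 (cv2) and the standard library are available. Lean on these libraries where they do the work, as an engineer would, in place of code of your own. Each camera call takes 0.05 s, during which the arm holds its last target. There are 200 camera calls.

## Working session

There is one attempt and no reset: what is moved stays moved. The work goes in short steps, Python scripts to look and compute and a tool call to move; the robot and the scene stay as the last step left them, time stands still between calls to the robot, and variables do not carry over. Pictures are saved under pics/ and viewed, at most 14 in all, crops included, and the job is handed in when it is done.

Besides the shell and the picture viewer there is one more tool, called after "Request:" as name(argument=value, ...), one argument or row to a line, values as JSON. play_rows: Moves the arm, as the interface text tells. Its arguments: {"type":"object","properties":{"plan":{"type":"array","items":{"type":"number"}},"squeeze":{"type":"number"}},"required":["plan"]}

```bash
mkdir -p pics; ls; python3 - <<'E'
from workcell import status, viewer, manip
import cv2
o=status.get_obs(); print(o['clock'],o['position'],o['ee_rot'],o['grip_width'],manip.tip_extent)
for n in ("side","top"):
    cv2.imwrite(f"pics/{n}0.png",viewer.camera(n)[:,:,::-1]); print(n,viewer.camera_model(n))
E
```

```text
pics
0.0 [ 0.23909766 -0.57708074  0.24452534] [ 9.80772767e-01  1.95151958e-01 -1.62478090e-04 -6.83149312e-04] 1.002072011104444 0.014
side {'fx': 575.7302119763172, 'fy': 575.7302119763172, 'cx': 319.9063764940992, 'cy': 242.66498247080133, 'R': array([[ 0.99985531, -0.01290017,  0.01108783],
       [ 0.00273182, -0.52159086, -0.85319137],
       [ 0.01678963,  0.85309821, -0.52148015]]), 't': array([-0.54273994, -0.0296391 ,  1.14166266])}
top {'fx': 584.5212407312064, 'fy': 584.5212407312064, 'cx': 314.9042463235523, 'cy': 241.0487822415591, 'R': array([[ 0.01176329, -0.99985083,  0.01264688],
       [-0.98315555, -0.01387202, -0.1822436 ],
       [ 0.18239186, -0.01029007, -0.98317207]]), 't': array([-0.18225658,  0.54818655,  0.91488164])}
```

View pics/top0.png

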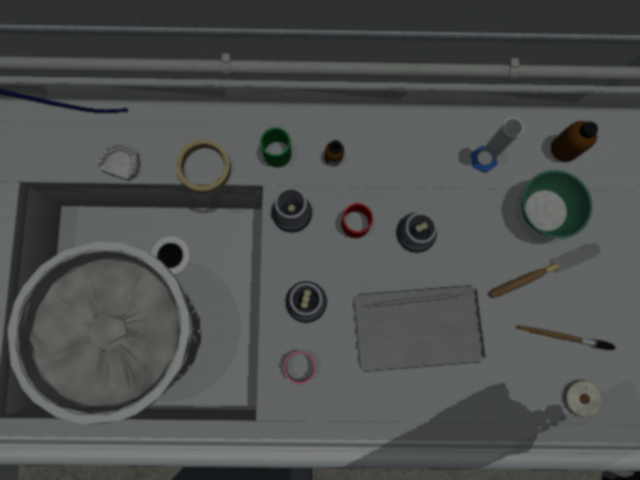

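View pics/side0.png

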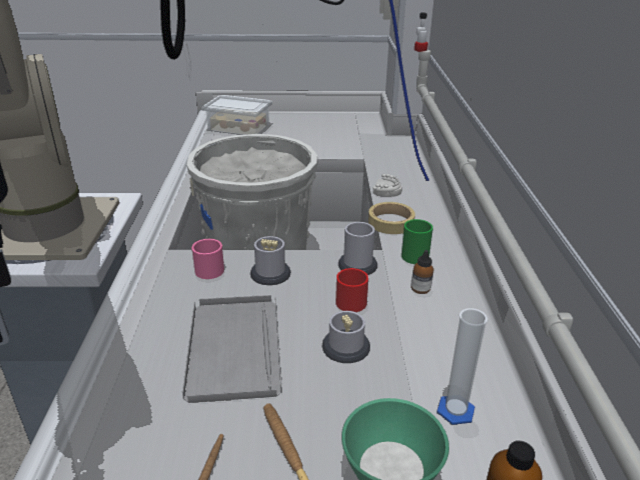

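```bash
python3 - <<'E'
import cv2
im=cv2.imread("pics/top0.png")[180:330,260:460]
im=cv2.convertScaleAbs(cv2.resize(im,None,fx=4,fy=4,interpolation=cv2.INTER_CUBIC),alpha=1.7)
cv2.imwrite("pics/c1.png",im)
im=cv2.imread("pics/side0.png")[210:360,230:430]
im=cv2.resize(im,None,fx=4,fy=4,interpolation=cv2.INTER_CUBIC)
cv2.imwrite("pics/c2.png",im)
E
```

```text
(no output)
```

View pics/c1.png

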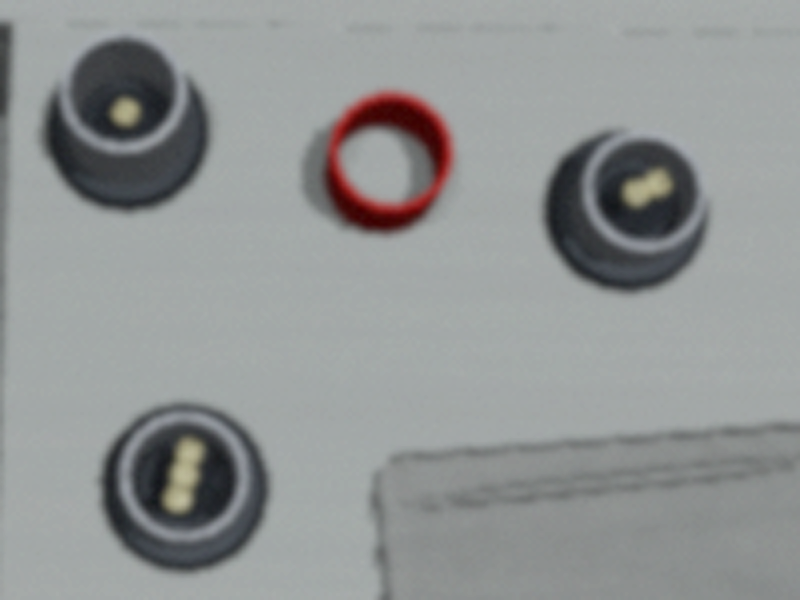

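View pics/c2.png

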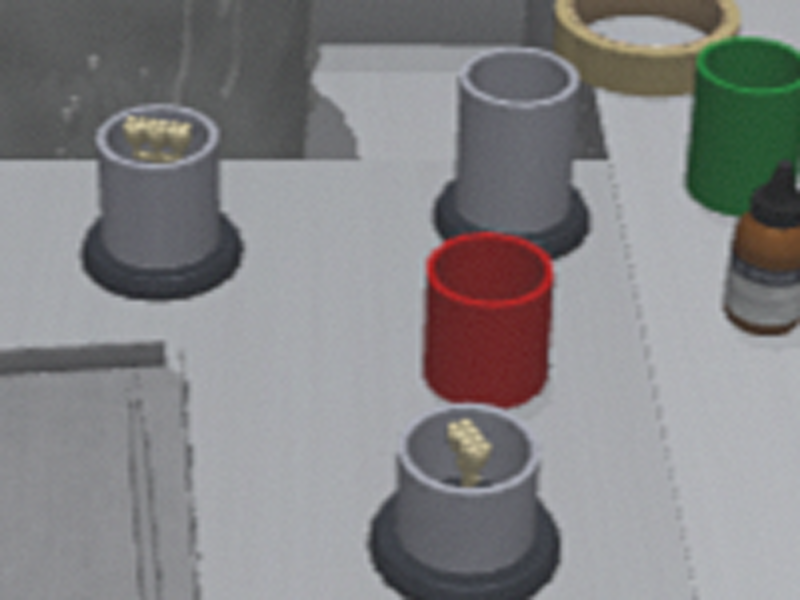

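```bash
cat > h.py <<'E'
import numpy as np
from workcell import status, viewer, manip
def cast(m,u,v,z):
    d=m['R'].T@np.array([(u-m['cx'])/m['fx'],(v-m['cy'])/m['fy'],1]); c=-m['R'].T@m['t']
    return c+d*(z-c[2])/d[2]
def proj(m,X):
    p=m['R']@np.asarray(X)+m['t']; return np.array([p[0]/p[2]*m['fx']+m['cx'],p[1]/p[2]*m['fy']+m['cy']])
E
python3 - <<'E'
from h import *
import cv2
m=viewer.camera_model('top')
g=cv2.imread("pics/top0.png",0)
G=cv2.resize(g[180:330,260:460],None,fx=4,fy=4,interpolation=cv2.INTER_CUBIC)
G=cv2.convertScaleAbs(G,alpha=1.7)
uv=lambda x,y:((x+.5)/4-.5+260,(y+.5)/4-.5+180)
print([G[y,x] for x,y in((125,152),(125,80),(125,180),(184,410),(10,300))])
for n,h,(x,y),(fx,fy) in(("tall/single",.076,(125,95),(128,129)),("short/double",.048,(643,192),(628,211)),("middle/bridge",.062,(184,474),(185,488))):
    # foot: dark mask component hull
    M=(G<125).astype(np.uint8); 
    cs,_=cv2.findContours(M,cv2.RETR_EXTERNAL,cv2.CHAIN_APPROX_NONE)
    c=max([c for c in cs if cv2.pointPolygonTest(c,(float(fx),float(fy)),False)>=0],key=cv2.contourArea,default=None)
    c0=[]
    if c is not None:
        p=c[:,0]; p=p[p[:,1]>fy+15]; A=np.c_[2*p,np.ones(len(p))]; s=np.linalg.lstsq(A,(p**2).sum(1),rcond=None)[0]
        c0=(s[:2],np.sqrt(s[2]+s[0]**2+s[1]**2))
    # rim: brightest radial sample near r~60
    pts=[]
    for a in np.linspace(0,2*np.pi,72,endpoint=False):
        r=np.arange(48,72); X=(x+r*np.cos(a)).round().astype(int);Y=(y+r*np.sin(a)).round().astype(int)
        k=np.argmax(G[Y,X].astype(float)); 
        if 3<k<20: pts.append((X[k],Y[k]))
    e=cv2.fitEllipse(np.array(pts,np.float32))
    print(n,"foot",c0,"rim",e,len(pts))
    print(" rim pos",cast(m,*uv(*e[0]),h)," foot pos",cast(m,*uv(*(c0[0] if c0 else (fx,fy))),.006))
for n,(u,v),z in(("red",(357,220),.026),("green",(277,147),.03),("pink",(299,366),.02),("dropper",(334,153),.04),("tr",(357,290),.014),("tr",(480,284),.014),("tr",(484,358),.014),("tr",(361,371),.014)): print(n,cast(m,u,v,z))
E
```

```text
[np.uint8(119), np.uint8(56), np.uint8(61), np.uint8(100), np.uint8(162)]
tall/single foot (array([0., 0.]), np.float64(0.0)) rim ((122.9559555053711, 88.08507537841797), (117.47918701171875, 119.47051239013672), 66.68951416015625) 67
 rim pos [ 0.61072085 -0.13412393  0.076     ]  foot pos [ 0.66780904 -0.07677852  0.006     ]
short/double foot (array([646.94565453, 188.85910446]), np.float64(53.2254366194019)) rim ((646.7147216796875, 188.27415466308594), (114.64396667480469, 117.83504486083984), 88.57479858398438) 65
 rim pos [ 0.57805656 -0.35269875  0.048     ]  foot pos [ 0.58677365 -0.36105094  0.006     ]
middle/bridge foot (array([183.95420163, 488.08603262]), np.float64(84.30551147314254)) rim ((184.0921630859375, 475.98931884765625), (118.50401306152344, 119.09357452392578), 22.302751541137695) 72
 rim pos [ 0.45434328 -0.16129105  0.062     ]  foot pos [ 0.45398368 -0.16107407  0.006     ]
red [ 0.59287145 -0.24700768  0.026     ]
green [ 0.7201074  -0.10741927  0.03      ]
pink [ 0.3472559  -0.15181758  0.02      ]
dropper [ 0.70731485 -0.20634863  0.04      ]
tr [ 0.47413923 -0.24784694  0.014     ]
tr [ 0.48709541 -0.45735737  0.014     ]
tr [ 0.36361821 -0.45910689  0.014     ]
tr [ 0.34017971 -0.25427789  0.014     ]
```

```bash
cat >> h.py <<'E'
from scipy.spatial.transform import Rotation as Ro
def delta(*targets):
    o=status.get_obs(); R=Ro.from_quat(o['ee_rot']).as_matrix()
    for T in targets: print(np.round(R.T@(np.array(T)-o['position']),4))
E
python3 - <<'E'
from h import *
m=viewer.camera_model('wrist'); o=status.get_obs(); R=Ro.from_quat(o['ee_rot']).as_matrix()
c=-m['R'].T@m['t']; print(m['fx'],"cam in tool",R.T@(c-o['position']),"cam axes in tool\n",(m['R']@R).round(3))
for u,v in((0,0),(640,0),(640,480),(0,480),(320,240)): print(cast(m,u,v,.05)-o['position'])
delta((.5,-.22,.30))
mt=viewer.camera_model('top')
for a,h in(((291.3,203.8),.076),((420.75,228),.048),((306,298.6),.062)): print(cast(mt,*a,h))
for a in((128,129),(628,211),(185,488)): print(cast(mt,(a[0]+.5)/4-.5+260,(a[1]+.5)/4-.5+180,.006))
E
```

```text
376.7459369050819 cam in tool [ 0.0704231  -0.00079203 -0.1280276 ] cam axes in tool
 [[ 0.001  1.     0.001]
 [-0.961  0.001 -0.276]
 [-0.276 -0.     0.961]]
[ 0.05920007  0.289562   -0.19460893]
[ 0.24395604 -0.15579308 -0.19460893]
[-0.13973074 -0.4307098  -0.19460893]
[-0.40884022  0.21347524 -0.19460893]
[-0.02221713 -0.00522647 -0.19460893]
[ 0.3777 -0.2301 -0.0551]
[ 0.60713063 -0.13571814  0.076     ]
[ 0.57581275 -0.35172386  0.048     ]
[ 0.45438634 -0.1618555   0.062     ]
[ 0.6102274  -0.13433343  0.006     ]
[ 0.57680339 -0.35257245  0.006     ]
[ 0.45402583 -0.1615178   0.006     ]
```

Request:
play_rows(
  plan=[0,0,0,0.1,-0.05,-0.035,1,0,0,0,0.15,-0.072,-0.035,1,0,0,0,0.2,-0.096,-0.035,1,0,0,0,0.25,-0.12,-0.035,1,0,0,0,0.3,-0.144,-0.035,1,0,0,0,0.35,-0.168,-0.035,1,0,0,0,0.4,-0.192,-0.035,1,0,0,0,0.433,-0.207,-0.035,1,0,0,0,0.433,-0.207,-0.035,1,0,0,0,0.433,-0.207,-0.035,1,0,0,0,0.433,-0.207,-0.035,1],
)

```text
clock: 1.48
position: [0.5592, -0.222, 0.2802]
ee_rot: [0.981, 0.194, -0.0, 0.0]
ft_force: [-1.1, 0.6, 0.8]
grip_width: 1.0
grasp_force: 0.0
```

```bash
python3 - <<'E'
from h import *
import cv2,json
m=viewer.camera_model('wrist'); im=viewer.camera('wrist')
o=status.get_obs(); print(o['clock'],o['position'],o['joint_pos'],o['ft_force'])
json.dump({k:(v.tolist() if hasattr(v,'tolist') else v) for k,v in m.items()},open('w1.json','w'))
cv2.imwrite('pics/w1.png',im[:,:,::-1])
for n,(x,y),h in(("single",(.609,-.135),.076),("double",(.5765,-.352),.048),("bridge",(.454,-.1616),.062)): print(n,proj(m,(x,y,h)),proj(m,(x,y,.008)))
E
```

```text
1.525 [ 0.55924356 -0.22190154  0.28034232] [ 0.58958249  0.28772408 -0.35847559  1.45812679  0.10155408  1.41401195
 -0.95159224] [-0.06554001 -0.24087679 -0.17915882]
single [250.7601102  120.42772674] [263.09452829 122.27677912]
double [451.03748925 240.04564684] [439.12285137 229.92859685]
bridge [226.67983397 283.41758907] [238.43869343 264.82106984]
```

View pics/w1.png

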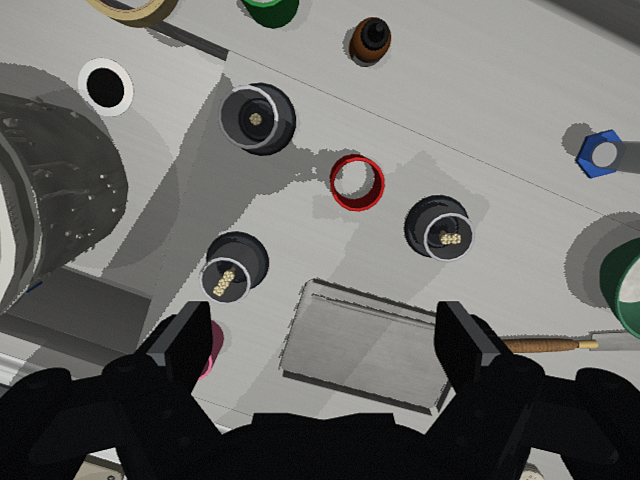

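```bash
cat >> h.py <<'E'
import cv2
def rimfit(im,m,c,h,lo=.6,hi=1.15):
    """centre of a bore circle (r 22.5 mm) at height h near world xy c: max radial brightness rise, world-plane circle fit"""
    g=cv2.GaussianBlur(im.mean(2).astype(np.float32),(3,3),0); c=np.array(c,float)
    for it in range(4):
        P=[]
        for a in np.linspace(0,2*np.pi,90,endpoint=False):
            r=.0225+np.arange(-.006,.0045,.0003) if it<2 else .0225+np.arange(-.004,.003,.0002)
            q=np.array([proj(m,(c[0]+s*np.cos(a),c[1]+s*np.sin(a),h)) for s in r],np.float32)
            v=cv2.remap(g,q[None,:,0].copy(),q[None,:,1].copy(),cv2.INTER_LINEAR)[0]
            d=np.gradient(v); k=d.argmax()
            if 0<k<len(r)-1 and d[k]>1: P.append(c+r[k]*np.array([np.cos(a),np.sin(a)]))
        P=np.array(P)
        for _ in range(3):
            s=np.linalg.lstsq(np.c_[2*P,np.ones(len(P))],(P**2).sum(1),rcond=None)[0]
            R=np.sqrt(s[2]+s[0]**2+s[1]**2); e=abs(np.linalg.norm(P-s[:2],axis=1)-R); P=P[e<max(2*np.median(e),.0004)]
        c=s[:2]
    return c.round(4),round(R*1000,2),len(P),round(e.mean()*1000,2)
E
python3 - <<'E'
from h import *
import json
m={k:np.array(v) for k,v in json.load(open('w1.json')).items()}; im=cv2.imread('pics/w1.png'); mt=viewer.camera_model('top'); it=cv2.imread('pics/top0.png')
for n,c,h in(("single",(.609,-.135),.076),("double",(.5765,-.352),.048),("bridge",(.454,-.1616),.062)):
    print(n,rimfit(im,m,c,h),rimfit(it,mt,c,h))
for u,v in((313,279),(437,319),(432,412),(282,373)):print(cast(m,u,v,.014))
E
```

```text
single (array([ 0.6103, -0.1314]), np.float64(22.41), 86, np.float64(0.15)) (array([ 0.6104, -0.1339]), np.float64(21.32), 57, np.float64(0.18))
double (array([ 0.578 , -0.3489]), np.float64(22.38), 82, np.float64(0.15)) (array([ 0.5776, -0.3522]), np.float64(21.11), 64, np.float64(0.18))
bridge (array([ 0.4552, -0.1588]), np.float64(22.32), 76, np.float64(0.15)) (array([ 0.4544, -0.1611]), np.float64(21.24), 62, np.float64(0.18))
[ 0.47246371 -0.24494337  0.014     ]
[ 0.4811639  -0.39644653  0.014     ]
[ 0.36348456 -0.44992143  0.014     ]
[ 0.34476821 -0.25600972  0.014     ]
```

Request:
play_rows(
  plan=[0,0,0,-0.012,0.045,0.05,1,0,0,0,-0.022,0.085,0.1,1,0,0,0,-0.032,0.126,0.15,1,0,0,0,-0.032,0.126,0.15,1,0,0,0,-0.032,0.126,0.15,1,0,0,0,-0.032,0.126,0.15,1],
)

```text
clock: 2.28
position: [0.5799, -0.3481, 0.1325]
ee_rot: [0.981, 0.196, 0.001, 0.001]
ft_force: [0.2, 0.4, 0.4]
grip_width: 0.997
grasp_force: 0.0
```

```bash
cat > look.py <<'E'
from h import *
import sys
n,x,y,h=sys.argv[1],*map(float,sys.argv[2:5])
m=viewer.camera_model('wrist'); o=status.get_obs(); im=viewer.camera('wrist')
cv2.imwrite(f'pics/{n}.png',im[:,:,::-1])
print(o['clock'],o['position'].round(4),o['ft_force'].round(1),o['grip_width'],o['grasp_force'])
f=rimfit(im,m,(x,y),h); print(f, 'tool',(Ro.from_quat(o['ee_rot']).as_matrix().T@(np.r_[f[0],h]-o['position'])).round(4), proj(m,np.r_[f[0],h]))
E
python3 look.py d1 .578 -.3505 .048
```

```text
2.275 [ 0.5799 -0.3481  0.1325] [0.2 0.4 0.4] 0.9968934019448306 0.0
(array([ 0.5779, -0.3494]), np.float64(22.38), 77, np.float64(0.13)) tool [-0.0025  0.0002  0.0845] [324.65225478 258.89752844]
```

Request:
play_rows(
  plan=[0,0,0,-0.002,0,0,1,0,0,0,-0.002,0,0.03,1,0,0,0,-0.002,0,0.03,1],
)

```text
clock: 2.7
position: [0.5757, -0.349, 0.0988]
ee_rot: [0.981, 0.195, -0.001, -0.001]
ft_force: [-0.2, -0.1, -0.1]
grip_width: 1.0
grasp_force: 0.0
```

```bash
python3 look.py d2 .578 -.3495 .048
```

```text
2.7 [ 0.5757 -0.349   0.0988] [-0.2 -0.1 -0.1] 1.0000640188640892 0.0
(array([ 0.578 , -0.3496]), np.float64(22.43), 68, np.float64(0.13)) tool [0.002  0.0016 0.0508] [327.60466544 272.06092924]
```

Request:
play_rows(
  plan=[0,0,0,0.002,0.002,0.02,1,0,0,0,0.002,0.002,0.045,1,0,0,0,0.002,0.002,0.066,1,0,0,0,0.002,0.002,0.066,1,0,0,0,0.002,0.002,0.066,1,0,0,0,0.002,0.002,0.066,0.66,0,0,0,0.002,0.002,0.066,0.66,0,0,0,0.002,0.002,0.066,0.66],
  squeeze=30,
)

```text
clock: 3.75
position: [0.5796, -0.351, 0.0347]
ee_rot: [0.981, 0.195, 0.0, 0.0]
ft_force: [-0.6, -0.1, -0.0]
grip_width: 0.661
grasp_force: 0.0
```

```bash
python3 look.py d3 .578 -.3495 .048
```

```text
3.75 [ 0.5796 -0.351   0.0347] [-0.6 -0.1 -0. ] 0.6610940167310743 0.0
(array([ 0.5781, -0.3494]), np.float64(22.35), 57, np.float64(0.09)) tool [-0.0008 -0.0021 -0.0133] [319.0222415  346.27684937]
```

Request:
play_rows(
  plan=[0,0,0,0,0,0,0.6,0,0,0,0,0,0,0.5,0,0,0,0,0,0,0.5,0,0,0,0,0,0,0.5],
)

```text
clock: 4.3
position: [0.5796, -0.351, 0.0348]
ee_rot: [0.981, 0.195, 0.0, 0.0]
ft_force: [-1.4, 1.0, 5.7]
grip_width: 0.598
grasp_force: 31.0
```

```bash
python3 look.py d4 .578 -.3495 .048
```

```text
4.3 [ 0.5796 -0.351   0.0348] [-1.4  1.   5.7] 0.5981466087122549 30.96057280898094
(array([ 0.5786, -0.3505]), np.float64(22.38), 53, np.float64(0.1)) tool [-0.0007 -0.0009 -0.0132] [322.55767633 346.13985465]
```

Request:
play_rows(
  plan=[0,0,0,0,0,-0.015,0.5,0,0,0,0,0,-0.035,0.5,0,0,0,0,0,-0.06,0.5,0,0,0,0,0,-0.085,0.5,0,0,0,-0.03,-0.012,-0.09,0.5,0,0,0,-0.065,-0.026,-0.09,0.5,0,0,0,-0.1,-0.04,-0.09,0.5,0,0,0,-0.135,-0.054,-0.09,0.5,0,0,0,-0.167,-0.067,-0.085,0.5,0,0,0,-0.167,-0.067,-0.06,0.5,0,0,0,-0.167,-0.067,-0.04,0.5,0,0,0,-0.167,-0.067,-0.025,0.5,0,0,0,-0.167,-0.067,-0.025,0.5,0,0,0,-0.167,-0.067,-0.025,0.5],
)

```text
clock: 6.1
position: [0.4001, -0.3533, 0.0602]
ee_rot: [0.981, 0.195, 0.0, 0.0]
ft_force: [0.4, -0.7, -1.0]
grip_width: 0.598
grasp_force: 31.7
```

```bash
python3 look.py e1 .40 -.353 .073
```

```text
6.1 [ 0.4001 -0.3533  0.0602] [ 0.4 -0.7 -1. ] 0.5983881599167427 31.6649260930717
(array([ 0.398 , -0.3525]), np.float64(22.93), 83, np.float64(0.83)) tool [-0.0016 -0.0015 -0.0128] [320.77612018 347.70858285]
```

View pics/e1.png

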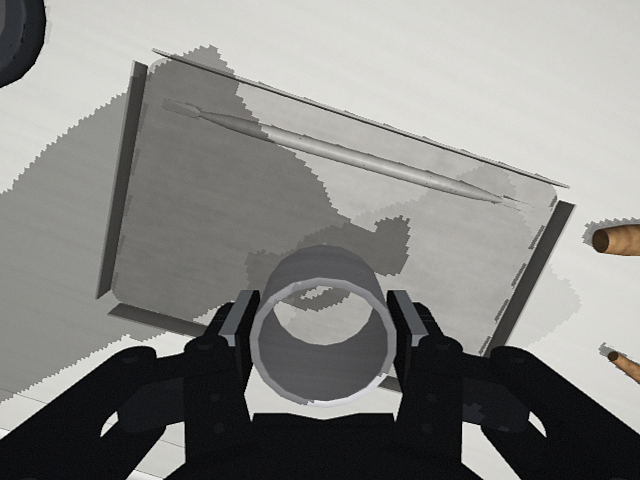

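Request:
play_rows(
  plan=[0,0,0,0,0,0.015,0.5,0,0,0,0,0,0.027,0.5,0,0,0,0,0,0.031,0.5,0,0,0,0,0,0.033,0.5,0,0,0,0,0,0.033,0.5,0,0,0,0,0,0.033,0.5],
)

```text
clock: 6.9
position: [0.3995, -0.3529, 0.0267]
ee_rot: [0.981, 0.195, -0.0, -0.0]
ft_force: [-2.5, 1.9, 5.5]
grip_width: 0.595
grasp_force: 32.2
```

Request:
play_rows(
  plan=[0,0,0,0,0,0,0.66,0,0,0,0,0,0,0.8,0,0,0,0,0,0,0.9,0,0,0,0,0,-0.02,1,0,0,0,0,0,-0.05,1,0,0,0,0,0,-0.083,1,0,0,0,0.03,-0.038,-0.083,1,0,0,0,0.065,-0.08,-0.083,1,0,0,0,0.1,-0.125,-0.083,1,0,0,0,0.125,-0.157,-0.083,1,0,0,0,0.125,-0.157,-0.083,1,0,0,0,0.125,-0.157,-0.083,1,0,0,0,0.125,-0.157,-0.083,1],
)

```text
clock: 8.52
position: [0.4546, -0.1614, 0.1092]
ee_rot: [0.981, 0.194, -0.0, 0.0]
ft_force: [-0.3, -0.2, -0.6]
grip_width: 1.0
grasp_force: 0.0
```

```bash
python3 look.py f1 .455 -.160 .062
```

```text
8.525 [ 0.4546 -0.1614  0.1092] [-0.3 -0.2 -0.6] 1.0003483543678018 0.0
(array([ 0.4539, -0.1574]), np.float64(23.22), 67, np.float64(0.63)) tool [ 0.0009 -0.004   0.0472] [316.54330895 276.68184931]
```

```bash
python3 - <<'E'
import cv2
im=cv2.imread('pics/f1.png')[180:380,220:420]; cv2.imwrite('pics/f1c.png',cv2.resize(im,None,fx=3,fy=3,interpolation=cv2.INTER_CUBIC))
E
```

```text
(no output)
```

View pics/f1c.png

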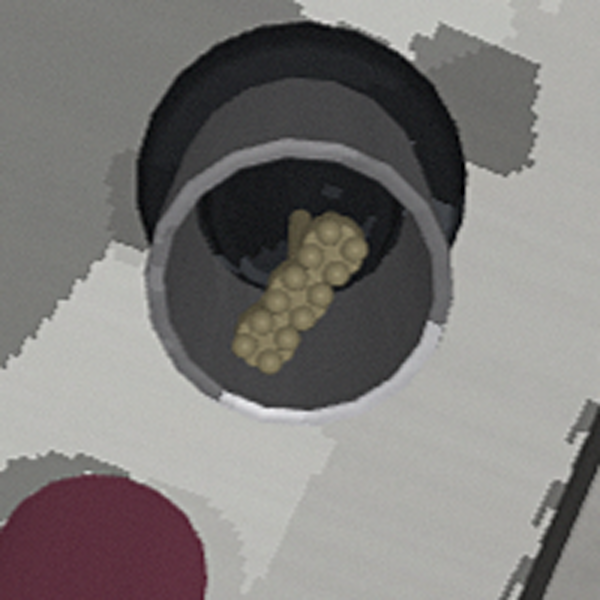

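```bash
cat >> h.py <<'E'
def borefit(im,m,c,h,thr=None):
    u0=proj(m,(*c,h)); S=4; x0,y0=int(u0[0])-75,int(u0[1])-75
    g=cv2.resize(im.mean(2).astype(np.float32)[y0:y0+150,x0:x0+150],None,fx=S,fy=S,interpolation=cv2.INTER_CUBIC)
    out=[]
    for t in ([thr] if thr else range(60,150,6)):
        cs,_=cv2.findContours((g<t).astype(np.uint8),cv2.RETR_CCOMP,cv2.CHAIN_APPROX_NONE)
        for k in cs:
            k=cv2.convexHull(k)
            if len(k)<20: continue
            e=cv2.fitEllipse(k); 
            P=np.array([cast(m,(p[0]+.5)/S-.5+x0,(p[1]+.5)/S-.5+y0,h)[:2] for p in k[:,0]])
            s=np.linalg.lstsq(np.c_[2*P,np.ones(len(P))],(P**2).sum(1),rcond=None)[0]; R=np.sqrt(s[2]+s[0]**2+s[1]**2)
            er=abs(np.linalg.norm(P-s[:2],axis=1)-R).max()
            if .0205<R<.0245: out.append((round(er*1000,2),t,s[:2].round(4),round(R*1000,2)))
    return sorted(out,key=lambda q:q[0])[:3]
E
python3 - <<'E'
from h import *
m=viewer.camera_model('wrist'); im=cv2.imread('pics/f1.png')
print(borefit(im,m,(.454,-.159),.062)); o=status.get_obs(); print(o['position'])
E
```

```text
[(np.float64(0.2), 78, array([ 0.4551, -0.1583]), np.float64(22.4)), (np.float64(0.2), 84, array([ 0.4551, -0.1583]), np.float64(22.46)), (np.float64(0.21), 72, array([ 0.4551, -0.1583]), np.float64(22.31))]
[ 0.45459182 -0.16129603  0.10923563]
```

Request:
play_rows(
  plan=[0,0,0,0.0015,-0.001,0.02,1,0,0,0,0.0015,-0.001,0.045,1,0,0,0,0.0015,-0.001,0.06,1,0,0,0,0.0015,-0.001,0.064,1,0,0,0,0.0015,-0.001,0.064,0.8,0,0,0,0.0015,-0.001,0.064,0.66,0,0,0,0.0015,-0.001,0.064,0.6,0,0,0,0.0015,-0.001,0.064,0.5,0,0,0,0.0015,-0.001,0.064,0.5,0,0,0,0.0015,-0.001,0.064,0.5,0,0,0,0.0015,-0.001,0.064,0.5],
)

```text
clock: 9.95
position: [0.4564, -0.1588, 0.0461]
ee_rot: [0.981, 0.195, 0.0, 0.0]
ft_force: [-1.5, 0.0, 5.2]
grip_width: 0.59
grasp_force: 30.6
```

```bash
cat > look2.py <<'E'
from h import *
import sys
n,x,y,h=sys.argv[1],*map(float,sys.argv[2:5])
m=viewer.camera_model('wrist'); o=status.get_obs(); im=viewer.camera('wrist')
cv2.imwrite(f'pics/{n}.png',im[:,:,::-1])
print(o['clock'],o['position'].round(4),o['ft_force'].round(1),o['grip_width'],o['grasp_force'])
R=Ro.from_quat(o['ee_rot']).as_matrix()
for f in borefit(im,m,(x,y),h): print(*f,'tool',(R.T@(np.r_[f[2],h]-o['position'])).round(4))
E
python3 look2.py f2 .4555 -.1595 .062
```

```text
9.95 [ 0.4564 -0.1588  0.0461] [-1.5  0.   5.2] 0.5896575908999045 30.607132650911808
0.23 84 [ 0.4553 -0.1584] 22.37 tool [-0.0009 -0.0008 -0.0159]
0.28 96 [ 0.4553 -0.1584] 22.48 tool [-0.0009 -0.0008 -0.0159]
0.29 90 [ 0.4553 -0.1584] 22.42 tool [-0.0009 -0.0008 -0.0159]
```

Request:
play_rows(
  plan=[0,0,0,0,0,-0.012,0.5,0,0,0,0,0,-0.035,0.5,0,0,0,0,0,-0.06,0.5,0,0,0,0,0,-0.082,0.5,0,0,0,0,0,-0.089,0.5,0,0,0,0.006,0.034,-0.089,0.5,0,0,0,0.013,0.075,-0.089,0.5,0,0,0,0.021,0.116,-0.089,0.5,0,0,0,0.028,0.157,-0.089,0.5,0,0,0,0.035,0.195,-0.089,0.5,0,0,0,0.0405,0.224,-0.089,0.5,0,0,0,0.0405,0.224,-0.089,0.5,0,0,0,0.0405,0.224,-0.089,0.5,0,0,0,0.0405,0.224,-0.089,0.5],
)

```text
clock: 11.75
position: [0.5789, -0.349, 0.1343]
ee_rot: [0.981, 0.196, -0.0, -0.0]
ft_force: [-0.9, -0.8, -1.5]
grip_width: 0.586
grasp_force: 32.1
```

```bash
python3 look2.py g1 .579 -.350 .151; python3 - <<'E'
import cv2
im=cv2.imread('pics/g1.png')[150:430,160:480]; cv2.imwrite('pics/g1c.png',cv2.resize(im,None,fx=2,fy=2,interpolation=cv2.INTER_CUBIC))
E
```

```text
11.75 [ 0.5789 -0.349   0.1343] [-0.9 -0.8 -1.5] 0.585923347251581 32.06903186626732
0.19 90 [ 0.5784 -0.3483] 22.22 tool [-0.0002 -0.0008 -0.0167]
0.2 78 [ 0.5784 -0.3484] 22.1 tool [-0.0003 -0.0007 -0.0167]
0.2 96 [ 0.5784 -0.3483] 22.28 tool [-0.0002 -0.0008 -0.0167]
```

View pics/g1c.png

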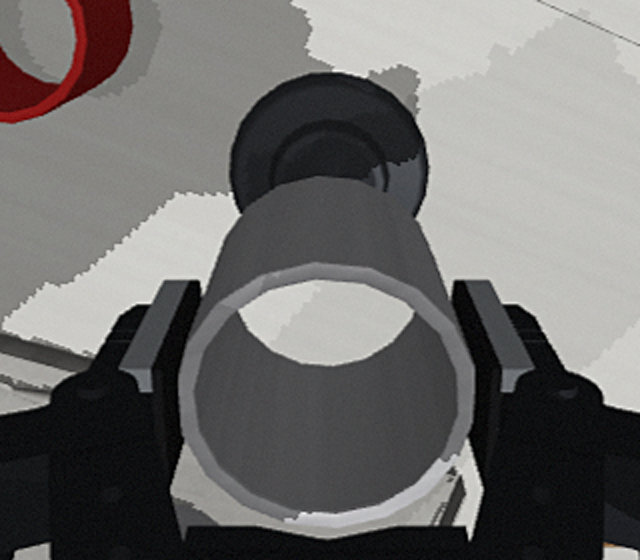

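Request:
play_rows(
  plan=[0,0,0,-0.0005,0.0015,0.015,0.5,0,0,0,-0.0005,0.0015,0.028,0.5,0,0,0,-0.0005,0.0015,0.028,0.5,0,0,0,-0.0005,0.0015,0.028,0.5,0,0,0,-0.0005,0.0015,0.028,0.5],
)

```text
clock: 12.42
position: [0.5795, -0.3517, 0.1068]
ee_rot: [0.981, 0.195, 0.0, 0.0]
ft_force: [-0.2, 0.4, -1.5]
grip_width: 0.586
grasp_force: 32.1
```

```bash
python3 look2.py g2 .579 -.350 .1225
```

```text
12.425 [ 0.5795 -0.3517  0.1068] [-0.2  0.4 -1.5] 0.5862805039199057 32.08833443932235
0.2 90 [ 0.5784 -0.3513] 22.41 tool [-0.0009 -0.0008 -0.0157]
0.21 84 [ 0.5784 -0.3513] 22.36 tool [-0.0009 -0.0008 -0.0157]
0.21 96 [ 0.5784 -0.3513] 22.47 tool [-0.0009 -0.0008 -0.0157]
```

Request:
play_rows(
  plan=[0,0,0,0.0005,-0.001,0.005,0.5,0,0,0,0.0005,-0.001,0.015,0.5,0,0,0,0.0005,-0.001,0.025,0.5,0,0,0,0.0005,-0.001,0.035,0.5,0,0,0,0.0005,-0.001,0.043,0.5,0,0,0,0.0005,-0.001,0.048,0.5,0,0,0,0.0005,-0.001,0.053,0.5,0,0,0,0.0005,-0.001,0.057,0.5,0,0,0,0.0005,-0.001,0.059,0.5,0,0,0,0.0005,-0.001,0.059,0.5,0,0,0,0.0005,-0.001,0.059,0.5],
)

```text
clock: 13.85
position: [0.5794, -0.3506, 0.0476]
ee_rot: [0.981, 0.195, 0.0, 0.0]
ft_force: [-0.4, -0.5, -1.2]
grip_width: 0.589
grasp_force: 32.1
```

```bash
python3 look2.py g3 .579 -.350 .064
```

```text
13.85 [ 0.5794 -0.3506  0.0476] [-0.4 -0.5 -1.2] 0.589313877452944 32.0905215293169
0.19 84 [ 0.5787 -0.3499] 22.19 tool [-0.0004 -0.0009 -0.0164]
0.22 96 [ 0.5787 -0.3499] 22.3 tool [-0.0004 -0.0009 -0.0164]
0.23 90 [ 0.5787 -0.3499] 22.23 tool [-0.0004 -0.0009 -0.0164]
```

Request:
play_rows(
  plan=[0,0,0,0,0,0.001,0.5,0,0,0,0,0,0.002,0.5,0,0,0,0,0,0.002,0.5,0,0,0,0,0,0.002,0.5],
)

```text
clock: 14.4
position: [0.5794, -0.3505, 0.0462]
ee_rot: [0.981, 0.195, 0.0, 0.0]
ft_force: [-3.2, 1.8, 5.6]
grip_width: 0.584
grasp_force: 32.8
```

Request:
play_rows(
  plan=[0,0,0,0,0,0,0.66,0,0,0,0,0,0,0.8,0,0,0,0,0,0,0.95,0,0,0,0,0,-0.02,1,0,0,0,0,0,-0.05,1,0,0,0,0,0,-0.08,1,0,0,0,0.022,-0.038,-0.08,1,0,0,0,0.045,-0.076,-0.08,1,0,0,0,0.068,-0.114,-0.08,1,0,0,0,0.09,-0.152,-0.08,1,0,0,0,0.112,-0.189,-0.08,1,0,0,0,0.112,-0.189,-0.08,1,0,0,0,0.112,-0.189,-0.08,1,0,0,0,0.112,-0.189,-0.08,1],
)

```text
clock: 16.15
position: [0.6103, -0.1347, 0.1258]
ee_rot: [0.981, 0.194, 0.0, 0.0]
ft_force: [1.5, -0.1, 0.7]
grip_width: 0.998
grasp_force: 0.0
```

```bash
python3 look2.py k1 .6105 -.132 .076
```

```text
16.15 [ 0.6103 -0.1347  0.1258] [ 1.5 -0.1  0.7] 0.9979881922363887 0.0
0.21 78 [ 0.6107 -0.1313] 22.4 tool [ 0.0016 -0.003   0.0498]
0.24 66 [ 0.6108 -0.1313] 22.27 tool [ 0.0017 -0.003   0.0498]
0.24 72 [ 0.6107 -0.1313] 22.33 tool [ 0.0016 -0.003   0.0498]
```

Request:
play_rows(
  plan=[0,0,0,0.001,-0.0015,0.015,1,0,0,0,0.001,-0.0015,0.03,1,0,0,0,0.001,-0.0015,0.045,1,0,0,0,0.001,-0.0015,0.06,1,0,0,0,0.001,-0.0015,0.067,1,0,0,0,0.001,-0.0015,0.067,0.85,0,0,0,0.001,-0.0015,0.067,0.72],
)

```text
clock: 17.08
position: [0.6112, -0.1312, 0.0589]
ee_rot: [0.981, 0.195, 0.0, 0.0]
ft_force: [0.1, -0.5, -0.4]
grip_width: 0.724
grasp_force: 0.0
```

```bash
python3 look2.py k2 .6105 -.132 .076
```

```text
17.075 [ 0.6112 -0.1312  0.0589] [ 0.1 -0.5 -0.4] 0.7242913749256972 0.0
0.28 96 [ 0.6108 -0.1313] 22.52 tool [-0.0004 -0.0001 -0.0171]
0.29 102 [ 0.6108 -0.1313] 22.59 tool [-0.0004 -0.0001 -0.0171]
0.35 84 [ 0.6108 -0.1313] 22.41 tool [-0.0004 -0.0001 -0.0171]
```

Shift +0.7 mm in tool y (the camera bias) and close.

Request:
play_rows(
  plan=[0,0,0,0,0.0007,0,0.66,0,0,0,0,0.0007,0,0.6,0,0,0,0,0.0007,0,0.5,0,0,0,0,0.0007,0,0.5,0,0,0,0,0.0007,0,0.5,0,0,0,0,0.0007,0,0.5],
)

```text
clock: 17.88
position: [0.6114, -0.132, 0.059]
ee_rot: [0.981, 0.195, 0.0, 0.0]
ft_force: [-2.0, 0.5, 6.2]
grip_width: 0.588
grasp_force: 31.2
```

```bash
python3 look2.py k3 .6105 -.132 .076
```

```text
17.875 [ 0.6114 -0.132   0.059 ] [-2.   0.5  6.2] 0.5879648631115074 31.206518691033125
0.24 78 [ 0.611  -0.1313] 22.29 tool [-0.0001 -0.0008 -0.017 ]
0.24 84 [ 0.611  -0.1313] 22.34 tool [-0.0001 -0.0008 -0.017 ]
0.25 90 [ 0.611  -0.1313] 22.4 tool [-0.0001 -0.0008 -0.017 ]
```

Request:
play_rows(
  plan=[0,0,0,0,0,-0.012,0.5,0,0,0,0,0,-0.035,0.5,0,0,0,0,0,-0.06,0.5,0,0,0,0,0,-0.08,0.5,0,0,0,-0.025,-0.0055,-0.085,0.5,0,0,0,-0.06,-0.013,-0.085,0.5,0,0,0,-0.095,-0.021,-0.085,0.5,0,0,0,-0.13,-0.029,-0.085,0.5,0,0,0,-0.1545,-0.0345,-0.085,0.5,0,0,0,-0.1545,-0.0345,-0.085,0.5,0,0,0,-0.1545,-0.0345,-0.08,0.5,0,0,0,-0.1545,-0.0345,-0.08,0.5,0,0,0,-0.1545,-0.0345,-0.08,0.5],
)

```text
clock: 19.55
position: [0.4555, -0.1588, 0.1381]
ee_rot: [0.981, 0.195, -0.0, -0.0]
ft_force: [0.2, 0.5, -2.0]
grip_width: 0.594
grasp_force: 32.1
```

```bash
python3 look2.py l1 .4555 -.159 .156; python3 - <<'E'
import cv2
im=cv2.imread('pics/l1.png')[150:430,160:480]; cv2.imwrite('pics/l1c.png',cv2.resize(im,None,fx=2,fy=2,interpolation=cv2.INTER_CUBIC))
E
```

```text
19.55 [ 0.4555 -0.1588  0.1381] [ 0.2  0.5 -2. ] 0.5939077179058473 32.07192840054631
0.19 90 [ 0.4556 -0.1579] 22.21 tool [ 0.0005 -0.0008 -0.0179]
0.23 84 [ 0.4556 -0.1579] 22.15 tool [ 0.0005 -0.0008 -0.0179]
0.35 102 [ 0.4556 -0.1579] 22.31 tool [ 0.0005 -0.0008 -0.0179]
```

View pics/l1c.png

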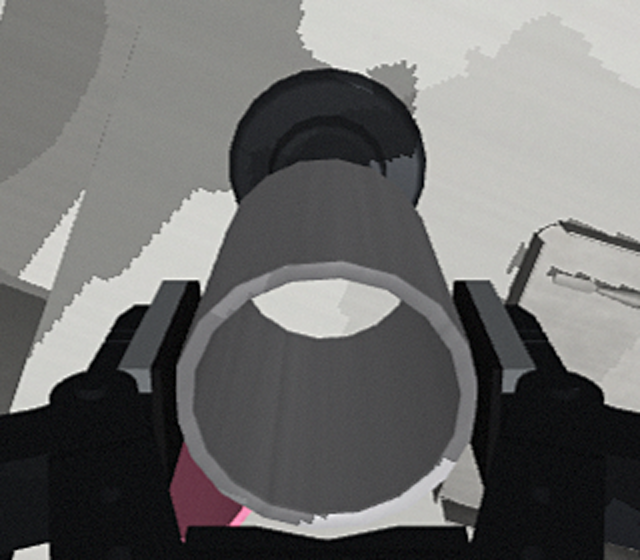

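Request:
play_rows(
  plan=[0,0,0,-0.0005,0,0.006,0.5,0,0,0,-0.0005,0,0.015,0.5,0,0,0,-0.0005,0,0.025,0.5,0,0,0,-0.0005,0,0.035,0.5,0,0,0,-0.0005,0,0.045,0.5,0,0,0,-0.0005,0,0.054,0.5,0,0,0,-0.0005,0,0.062,0.5,0,0,0,-0.0005,0,0.068,0.5,0,0,0,-0.0005,0,0.073,0.5,0,0,0,-0.0005,0,0.076,0.5,0,0,0,-0.0005,0,0.0775,0.5,0,0,0,-0.0005,0,0.0775,0.5,0,0,0,-0.0005,0,0.0775,0.5],
)

```text
clock: 21.22
position: [0.4548, -0.1594, 0.061]
ee_rot: [0.981, 0.195, 0.0, 0.0]
ft_force: [-0.3, 0.5, -2.7]
grip_width: 0.594
grasp_force: 32.1
```

```bash
python3 look2.py l2 .4555 -.159 .078
```

```text
21.225 [ 0.4548 -0.1594  0.061 ] [-0.3  0.5 -2.7] 0.5940791033504342 32.08566538989544
0.21 84 [ 0.4544 -0.1586] 22.36 tool [-0.     -0.0008 -0.017 ]
0.21 90 [ 0.4543 -0.1586] 22.42 tool [-0.0001 -0.0009 -0.017 ]
0.23 96 [ 0.4543 -0.1587] 22.46 tool [-0.0002 -0.0008 -0.017 ]
```

Request:
play_rows(
  plan=[0,0,0,0.0008,0,0.001,0.5,0,0,0,0.0008,0,0.002,0.5,0,0,0,0.0008,0,0.0025,0.5,0,0,0,0.0008,0,0.0025,0.5,0,0,0,0.0008,0,0.0025,0.5],
)

```text
clock: 21.9
position: [0.4555, -0.159, 0.0589]
ee_rot: [0.981, 0.195, 0.0, 0.0]
ft_force: [-2.9, 1.7, 6.6]
grip_width: 0.59
grasp_force: 32.9
```

Request:
play_rows(
  plan=[0,0,0,0,0,0,0.66,0,0,0,0,0,0,0.8,0,0,0,0,0,0,0.95,0,0,0,0,0,-0.02,1,0,0,0,0,0,-0.045,1,0,0,0,0,0,-0.06,1,0,0,0,-0.025,0.031,-0.06,1,0,0,0,-0.05,0.063,-0.06,1,0,0,0,-0.075,0.095,-0.06,1,0,0,0,-0.1,0.126,-0.055,1,0,0,0,-0.126,0.158,-0.036,1,0,0,0,-0.126,0.158,-0.036,1,0,0,0,-0.126,0.158,-0.036,1,0,0,0,-0.126,0.158,-0.036,1],
)

```text
clock: 23.65
position: [0.4002, -0.3523, 0.0947]
ee_rot: [0.981, 0.196, 0.0, 0.0]
ft_force: [-1.0, 0.3, 1.2]
grip_width: 1.0
grasp_force: 0.0
```

```bash
python3 look2.py n1 .399 -.352 .040
```

```text
23.65 [ 0.4002 -0.3523  0.0947] [-1.   0.3  1.2] 1.0002822765086978 0.0
0.24 72 [ 0.3986 -0.3523] 22.29 tool [-0.0015 -0.0006  0.0547]
0.34 66 [ 0.3986 -0.3525] 22.13 tool [-0.0016 -0.0004  0.0547]
0.34 78 [ 0.3986 -0.3523] 22.35 tool [-0.0015 -0.0006  0.0547]
```

Request:
play_rows(
  plan=[0,0,0,-0.001,0,0.02,1,0,0,0,-0.001,0,0.045,1,0,0,0,-0.001,0,0.062,1,0,0,0,-0.001,0,0.0675,1,0,0,0,-0.001,0,0.0675,0.8,0,0,0,-0.001,0,0.0675,0.66,0,0,0,-0.001,0,0.0675,0.6,0,0,0,-0.001,0,0.0675,0.5,0,0,0,-0.001,0,0.0675,0.5,0,0,0,-0.001,0,0.0675,0.5,0,0,0,-0.001,0,0.0675,0.5],
)

```text
clock: 25.08
position: [0.399, -0.354, 0.0279]
ee_rot: [0.981, 0.195, 0.0, 0.001]
ft_force: [-0.6, 1.5, 7.4]
grip_width: 0.597
grasp_force: 30.1
```

```bash
python3 look2.py n2 .399 -.352 .040
```

```text
25.075 [ 0.399  -0.354   0.0279] [-0.6  1.5  7.4] 0.5967929383584113 30.078839175403118
0.26 90 [ 0.3991 -0.3531] 22.27 tool [ 0.0004 -0.0008 -0.0121]
0.35 96 [ 0.399  -0.3531] 22.32 tool [ 0.0003 -0.0008 -0.0121]
0.39 102 [ 0.3991 -0.3531] 22.39 tool [ 0.0004 -0.0008 -0.0121]
```

Request:
play_rows(
  plan=[0,0,0,0,0,-0.012,0.5,0,0,0,0,0,-0.035,0.5,0,0,0,0,0,-0.06,0.5,0,0,0,0,0,-0.085,0.5,0,0,0,0.02,-0.009,-0.098,0.5,0,0,0,0.056,-0.025,-0.098,0.5,0,0,0,0.095,-0.042,-0.098,0.5,0,0,0,0.134,-0.059,-0.098,0.5,0,0,0,0.173,-0.076,-0.098,0.5,0,0,0,0.212,-0.093,-0.098,0.5,0,0,0,0.25,-0.11,-0.098,0.5,0,0,0,0.2805,-0.124,-0.098,0.5,0,0,0,0.2805,-0.124,-0.085,0.5,0,0,0,0.2805,-0.124,-0.07,0.5,0,0,0,0.2805,-0.124,-0.07,0.5,0,0,0,0.2805,-0.124,-0.07,0.5],
)

```text
clock: 27.12
position: [0.6099, -0.1326, 0.097]
ee_rot: [0.981, 0.194, -0.0, 0.0]
ft_force: [0.2, -0.2, -0.6]
grip_width: 0.595
grasp_force: 31.7
```

```bash
python3 look2.py p1 .611 -.132 .11
```

```text
27.125 [ 0.6099 -0.1326  0.097 ] [ 0.2 -0.2 -0.6] 0.5951167254210893 31.716238148510456
0.23 84 [ 0.6105 -0.1315] 22.19 tool [ 0.001  -0.0008 -0.013 ]
0.25 78 [ 0.6105 -0.1316] 22.1 tool [ 0.001  -0.0007 -0.013 ]
0.28 90 [ 0.6105 -0.1315] 22.24 tool [ 0.001  -0.0008 -0.013 ]
```

Request:
play_rows(
  plan=[0,0,0,0.0005,0,0.008,0.5,0,0,0,0.0005,0,0.018,0.5,0,0,0,0.0005,0,0.028,0.5,0,0,0,0.0005,0,0.037,0.5,0,0,0,0.0005,0,0.045,0.5,0,0,0,0.0005,0,0.051,0.5,0,0,0,0.0005,0,0.056,0.5,0,0,0,0.0005,0,0.059,0.5,0,0,0,0.0005,0,0.059,0.5,0,0,0,0.0005,0,0.059,0.5],
)

```text
clock: 28.42
position: [0.6109, -0.1315, 0.0381]
ee_rot: [0.981, 0.195, 0.0, 0.0]
ft_force: [-0.3, -0.5, -0.4]
grip_width: 0.594
grasp_force: 31.7
```

```bash
python3 look2.py p2 .611 -.132 .05
```

```text
28.425 [ 0.6109 -0.1315  0.0381] [-0.3 -0.5 -0.4] 0.5940292461652654 31.727895196527243
0.19 78 [ 0.6108 -0.1307] 22.35 tool [ 0.0002 -0.0008 -0.0119]
0.25 90 [ 0.6108 -0.1307] 22.44 tool [ 0.0002 -0.0008 -0.0119]
0.26 84 [ 0.6108 -0.1307] 22.41 tool [ 0.0002 -0.0008 -0.0119]
```

Request:
play_rows(
  plan=[0,0,0,0,0.0005,0.001,0.5,0,0,0,0,0.0005,0.002,0.5,0,0,0,0,0.0005,0.0025,0.5,0,0,0,0,0.0005,0.0025,0.5,0,0,0,0,0.0005,0.0025,0.5],
)

```text
clock: 29.1
position: [0.611, -0.1321, 0.036]
ee_rot: [0.981, 0.195, 0.0, 0.0]
ft_force: [-2.7, -0.5, 6.1]
grip_width: 0.592
grasp_force: 32.3
```

Request:
play_rows(
  plan=[0,0,0,0,0,0,0.66,0,0,0,0,0,0,0.8,0,0,0,0,0,0,0.95,0,0,0,0,0,-0.02,1,0,0,0,0,0,-0.05,1,0,0,0,0,0,-0.1,1,0,0,0,-0.02,0.015,-0.15,1,0,0,0,-0.05,0.04,-0.2,1,0,0,0,-0.081,0.062,-0.245,1,0,0,0,-0.081,0.062,-0.245,1,0,0,0,-0.081,0.062,-0.245,1,0,0,0,-0.081,0.062,-0.245,1,0,0,0,-0.081,0.062,-0.245,1],
)

```text
clock: 30.72
position: [0.5598, -0.2192, 0.2794]
ee_rot: [0.981, 0.196, -0.001, -0.001]
ft_force: [0.3, -0.4, 0.2]
grip_width: 1.0
grasp_force: 0.0
```

```bash
python3 - <<'E'
from h import *
m=viewer.camera_model('wrist'); im=viewer.camera('wrist'); cv2.imwrite('pics/z.png',im[:,:,::-1])
for n,c,h in(("single",(.6103,-.1314),.048),("double",(.578,-.349),.062),("bridge",(.4552,-.1588),.076)):
    print(n,borefit(im,m,c,h)[:1],rimfit(im,m,c,h))
s=viewer.camera('side')[:,:,::-1]; cv2.imwrite('pics/s.png',s)
cv2.imwrite('pics/sc.png',cv2.resize(s[180:380,170:430],None,fx=3,fy=3,interpolation=cv2.INTER_CUBIC)[:,:780])
E
```

```text
single [(np.float64(0.32), 66, array([ 0.6104, -0.1314]), np.float64(22.23))] (array([ 0.6105, -0.1313]), np.float64(22.39), 82, np.float64(0.16))
double [(np.float64(0.16), 138, array([ 0.5782, -0.3496]), np.float64(22.77))] (array([ 0.5781, -0.3496]), np.float64(22.41), 78, np.float64(0.17))
bridge [] (array([ 0.4552, -0.1586]), np.float64(22.36), 75, np.float64(0.16))
```

View pics/sc.png

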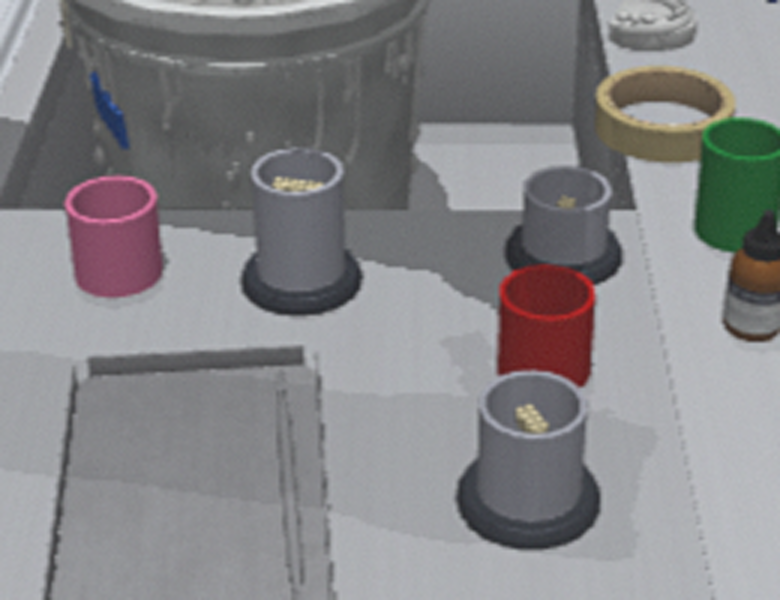

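View pics/z.png

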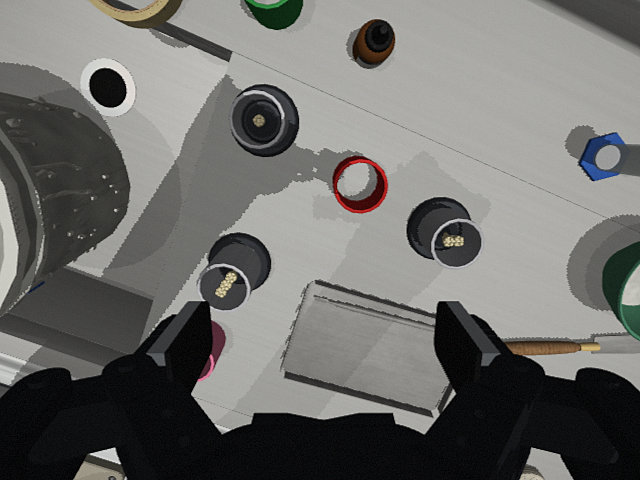

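The wrist view shows all three rings upright and seated: short on single (258,120), middle on double (456,243) and tall on bridge (224,287). Their rim fits have the right radius at the seated heights. The dropper, tape roll, wax knife and look-alike rings have not moved.

```bash
python3 -c "
from workcell import manip
print(manip.hand_in())"
```

```text
the job is handed in; nothing more can be done
None
```

I swapped all three rings and handed the job in at about 31 s: short on the single crown, middle on the two-tooth, tall on the bridge, each seated with about 6 N; the hand-in gave no verdict.

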